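# Cull short coupling nuts, then hold the drying rack's air shutter half open

## Task

Five washed hexagon coupling nuts lie on the drying rack; put the two short ones in the black scrap tray and leave the three long ones and everything else where they lie. Then, for a gentle airflow, use the fingers to slide the rack's spring-closed air shutter to half open (tab level with the middle ribs), never letting it go past three quarters. Finish holding it there: the shutter springs shut if released, so keep hold of it and stay still.

Things in the scene. Friction and masses are not known exactly. Their poses are not given: they have to be found in the camera images.
- rack: fixed grey drying rack 210 (its x) x 350 (its y) x 50 mm high; origin at the centre of its underside, on the bench. Nuts lie on the black rimless deck, 50 mm up, its y -170 to +55 mm. The shutter fills the +y end, between two rails along x (8 mm wide, 14 mm high over the deck with their ribs, centred on its y = 78 and 162 mm). A 40 mm thick spigot sticks out 50 mm from its +x face.
- shutter (a joint): travel of the air shutter in m: 0 closed (towards the rack's +x), grows as the shutter slides towards the rack's -x (towards the robot), 0.08 fully open, 0.04 half open. A spring pulls it shut: 2.6 N when closed, rising by 1.3 N per cm to 7.8 N at half and 13 N fully open; it springs shut when let go.
- shutter_grip (a point): point in the shutter's upright aluminium tab, 12 mm below its top, 24 mm above the flat shutter plate, on its mid plane. Tab 12 mm thick (rack x), 40 mm wide (rack y), 36 mm tall over the plate, whose top is 56.5 mm above the bench; pinch it from above across its thickness, or push it. Three dark ribs on each rail mark the tab's mid plane at closed, half and fully open. Axes as the rack.
- short_1: plain steel hexagon coupling nut, a hexagonal bar 36 mm long, 22 mm across flats, 25.4 mm across corners, about 75 g, with a 15 mm bore (look only); lies on a flat on the rack's deck, its corners to the sides. Origin at its centre, 11 mm above the deck; body x runs along its length. One of the two short ones.
- short_2: plain steel hexagon coupling nut, a hexagonal bar 36 mm long, 22 mm across flats, 25.4 mm across corners, about 75 g, with a 15 mm bore (look only); lies on a flat on the rack's deck, its corners to the sides. Origin at its centre, 11 mm above the deck; body x runs along its length. The other short one.
- long_1: plain steel hexagon coupling nut, a hexagonal bar 62 mm long, 22 mm across flats, 25.4 mm across corners, about 130 g, with a 15 mm bore (look only); lies on a flat on the rack's deck, its corners to the sides. Origin at its centre, 11 mm above the deck; body x runs along its length. A good one: stays on the rack.
- long_2: plain steel hexagon coupling nut, a hexagonal bar 62 mm long, 22 mm across flats, 25.4 mm across corners, about 130 g, with a 15 mm bore (look only); lies on a flat on the rack's deck, its corners to the sides. Origin at its centre, 11 mm above the deck; body x runs along its length. A good one: stays on the rack.
- long_3: plain steel hexagon coupling nut, a hexagonal bar 62 mm long, 22 mm across flats, 25.4 mm across corners, about 130 g, with a 15 mm bore (look only); lies on a flat on the rack's deck, its corners to the sides. Origin at its centre, 11 mm above the deck; body x runs along its length. A good one: stays on the rack.
- scrap: fixed scrap tray, dark steel, open on top, 160 (its x) x 130 (its y) x 40 mm high, walls and floor 4 mm; origin at the centre of its underside on the bench, to the robot's right of the rack.
- bottle: bystander: standing white plastic bottle, 56 mm across, 110 mm tall, origin at the centre of its base; leave alone.
- jar: bystander: open grey cup, 80 mm across at the rim, 85 mm tall, origin at the centre of its base, beyond the rack; leave alone.
- wrench: bystander: steel wrench 170 mm long lying on the bench along its own x, origin near its middle, on the robot's left; leave alone.

How it is judged:
By the outcome, as a careful person would: the job done as asked, in the order asked, and still so for the second after the job is handed in, while the arm keeps its last pose, push and grip.
It also fails if it takes over 62 s, if anything falls off the work surface, if the arm or the gripper's body presses on something with over 40 N, if the wrist force passes 120 N, or if a joint passes its speed limit or range.

## Robot

A 6-joint arm with a two-finger parallel gripper is mounted at the origin on the work surface. World frame = base frame: x ahead of the robot, y to its left, z up, the work surface at z = 0. Lengths are in m, angles in rad, forces in N, time in s.
With the tool pointing down it reaches from about 0.275 to 0.825 m from the base axis. Payload 5.2 kg.
Tool frame: the origin (TCP) lies between the finger pads; the fingertips stand 11 mm ahead of it and the grasp point (between the pads) lies 8 mm behind it (env.tip_reach is the distance from the TCP to the fingertips, in m); z points along the fingers, y is the line along which they close (so a half turn about z gives the same grasp; the last joint's range is limited). The gripper opens to 93 mm and grips with 3 to 60 N. Pads are 15 mm wide; open, the fingers measure 128 mm over their backs; the gripper's body (75 mm by 188 mm) begins 65 mm behind the grasp point.
Start: joints at [-1.384, 0.259, 1.535, -0, 1.348, -0.203], TCP at [0.209, -0.509, 0.23] pointing down, gripper open.
Joint ranges: [-3.14, 3.14], [-0.91, 2.08], [0.19, 2.58], [-1.22, 4.36], [0.22, 2.71], [-3.12, 3.12]. Speed limits (rad/s): [2.57, 2.57, 3.14, 3.14, 3.14, 3.14].

## Interface

Orientations are given as a 3x3 rotation matrix whose columns are the frame's x, y, z axes.
In Python, from bench import env gives the robot as it stands.
- The arm moves only by the shell command python3 steer.py 'ROWS' [FORCE]. ROWS is a JSON list of rows, 1 to 8 of them, each of 5 numbers: dx, dy, dz in m, then a turn about the tool's z in rad, then the finger opening in m; each row shifts and turns the commanded pose from where the row before left it, along the tool's axes as they then stand; what a row does not reach is not made up. A row lasts 1/12 s, in which the tool goes at most 0.0417 m and 0.125 rad, less where a joint would pass 70% of its speed; a pose out of reach is approached as far as the arm can. The fingers move at their own pace and stop on an object; FORCE is the grip in N (left out, the last holds). Time passes only in rows, so rows that do not move let the fingers close. It prints the time, the measured TCP pose, the force, the opening and the grip force at its end.
- env.observe(): the state, without advancing time (a new reading comes with each control period).
- env.read_camera(name): name is "side" or "top" or "wrist"; returns a dict with "frame" (400x640x3 uint8, blue, green, red), "fx", "fy", "cx", "cy" (pixels), "origin" and "orientation" of the camera in the world; the wrist camera has in their place "mount" (4x4, takes a point from camera to tool coordinates, whose origin is the TCP and whose axes are the flange's). Camera axes: x right, y up, looking along -z (the intrinsics and any distortion apply to the point x, -y, -z); pixel columns grow to the right and rows downward; lengths in m; the calibration is good to about 2 mm. A picture is of the moment at which its call begins: read the wrist's pose just before it. There is no depth.
- env.close_job(): hands the job in; it is judged then, once.
The state is a dict: "time": time; "qpos": joint angles; "dq": joint speeds; "joint_torque": joint torques, N m; "tool_pos": TCP position; "ee_rot": TCP orientation; "contact_force": force on the tool from outside, world axes, zero at the start; "wrist_torque": the same for the moment, N m; "finger_gap": finger opening in m; "gripper_force": force on a finger pad.
Only numpy, scipy, OpenCV 4.12 (cv2) and the standard library are available. Lean on these libraries where they do the work, as an engineer would, in place of code of your own. Each camera call takes 0.05 s, during which the arm holds its last target. There are 200 camera calls.

## Working session

There is one attempt and no reset: what is moved stays moved. The work goes in short steps, Python scripts to look and compute and a shell command to move; the robot and the scene stay as the last step left them, time stands still between calls to the robot, and variables do not carry over. Pictures are saved under pics/ and viewed, at most 11 in all, crops included, and the job is handed in when it is done.

```bash
ls; mkdir -p pics; python3 - <<'E'
from bench import env
import cv2
s=env.observe();print(s['time'],s['tool_pos'],s['ee_rot'])
for n in("top","side"):
    c=env.read_camera(n);cv2.imwrite(f'pics/{n}0.png',c['frame']);print({k:v for k,v in c.items() if k!='frame'})
c=env.read_camera("wrist");print({k:v for k,v in c.items() if k!='frame'})
E
```

```text
bench.py
pics
steer.py
0.0 [ 0.20891576 -0.50822805  0.22883154] [[ 9.24987669e-01  3.79996973e-01 -3.35398683e-04]
 [ 3.79996956e-01 -9.24986085e-01  1.74792850e-03]
 [ 3.53968422e-04 -1.74426278e-03 -9.99998416e-01]]
{'fx': 456.1498306095528, 'fy': 456.1498306095528, 'cx': 309.7675718493417, 'cy': 200.79149942889217, 'origin': array([0.30109352, 0.00878002, 1.39539366]), 'orientation': array([[ 0.0221753 ,  0.9787495 , -0.20385701],
       [-0.99975266,  0.02136389, -0.00618039],
       [-0.00169388,  0.20394364,  0.97898117]])}
{'fx': 363.80015764108185, 'fy': 363.80015764108185, 'cx': 319.49148875983263, 'cy': 197.63599919309203, 'origin': array([ 0.33966325, -0.72144558,  0.71107422]), 'orientation': array([[ 0.95131867,  0.19794314, -0.23624417],
       [-0.30817281,  0.62264832, -0.71926254],
       [ 0.00472395,  0.75705191,  0.65333766]])}
{'fx': 276.1318589521745, 'fy': 276.1318589521745, 'cx': 321.2110491548243, 'cy': 197.17933778674868, 'mount': array([[ 9.17298742e-04,  9.63254625e-01,  2.68588322e-01,
         7.49254821e-02],
       [ 9.99999562e-01, -9.33204959e-04, -6.84480545e-05,
        -3.26350489e-04],
       [ 1.84715049e-04,  2.68588267e-01, -9.63255059e-01,
        -1.56090552e-01],
       [ 0.00000000e+00,  0.00000000e+00,  0.00000000e+00,
         1.00000000e+00]])}
```

View pics/top0.png

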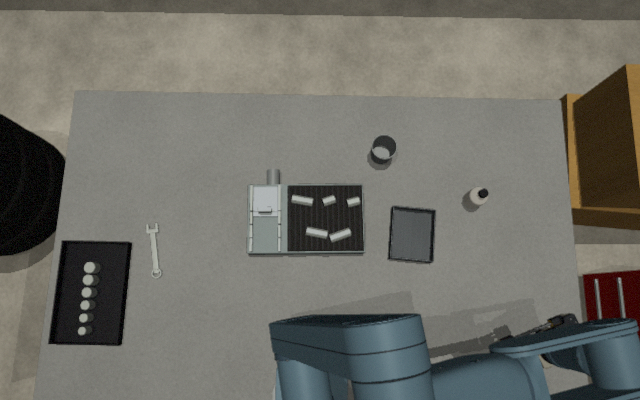

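View pics/side0.png

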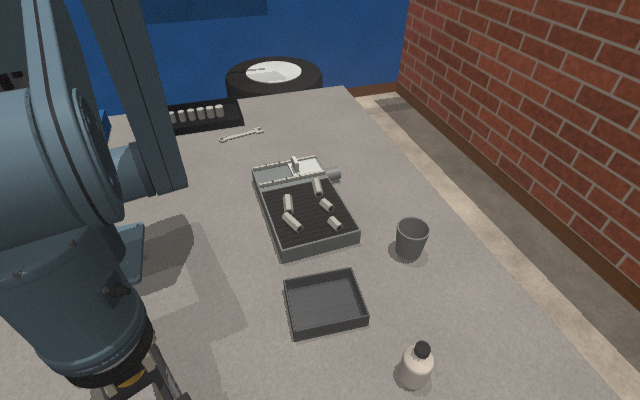

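The top view shows short nuts at about (329,201) and (353,202), and long ones at (302,200), (316,233) and (340,235). The tab is near (265,210) and the scrap tray near (412,235). In the side view the short nuts are at about (326,205) and (334,223), and the tab at (295,163).

```bash
cat > h.py <<'E'
import numpy as np,cv2
from bench import env
def ray(c,uv,wrist=None):
    d=np.array([(uv[0]-c['cx'])/c['fx'],-(uv[1]-c['cy'])/c['fy'],-1])
    if wrist is not None:
        p,R=wrist;M=c['mount'];return p+R@M[:3,3],R@M[:3,:3]@d
    return c['origin'],c['orientation']@d
def plane(r,z): o,d=r; return o+d*(z-o[2])/d[2]
def meet(a,b):
    (o1,d1),(o2,d2)=a,b
    s=np.linalg.lstsq(np.c_[d1,-d2],o2-o1,rcond=None)[0]
    p,q=o1+d1*s[0],o2+d2*s[1]; return (p+q)/2,np.linalg.norm(p-q)
def blobs(f,roi,th,amin):
    x0,y0,x1,y1=roi;g=cv2.cvtColor(f,6)[y0:y1,x0:x1]
    out=[]
    for k in cv2.findContours((g>th).astype('u1'),0,1)[0]:
        if cv2.contourArea(k)>=amin:
            k=k+[x0,y0];(c,s,a)=cv2.minAreaRect(k);m=cv2.moments(k);out.append((m['m10']/m['m00'],m['m01']/m['m00'],max(s),min(s),k))
    return out
E
python3 - <<'E'
from h import *
np.set_printoptions(precision=4,suppress=True)
t=env.read_camera("top");s=env.read_camera("side")
bt=blobs(t['frame'],(290,188,362,250),110,15);bs=blobs(s['frame'],(280,177,345,235),110,15)
for n,c,bb in(("top",t,bt),("side",s,bs)):
    for b in bb: print(n,np.round(b[:4],1),plane(ray(c,b),.061))
for b in bt:
    m=min(((meet(ray(t,b),ray(s,q))) for q in bs),key=lambda m:m[1]);print(np.round(b[:2]),m)
# rack corners, tray, top: deck dark region
def pl(uv,z):return plane(ray(t,uv),z)
for uv,z in(((363,185),.05),((363,251),.05),((248,185),.05),((248,252),.05),((391,207),.04),((435,208),.04),((432,263),.04),((389,260),.04),((265,210),.09),((273,170),.03)): print(uv,pl(uv,z))
cv2.imwrite('pics/tz.png',cv2.resize(t['frame'][160:270,240:440],None,fx=4,fy=4,interpolation=2))
E
```

```text
top [340.  234.4  21.2   6.2] [ 0.48  -0.074  0.061]
top [316.3 232.1  21.5   6.4] [ 0.4853 -0.0041  0.061 ]
top [353.2 200.7  12.2   6.7] [ 0.582  -0.1124  0.061 ]
top [328.4 199.4  12.    5.4] [ 0.5845 -0.0384  0.061 ]
top [302.  199.4  20.7   6.3] [0.5828 0.0406 0.061 ]
side [333.5 221.9  12.7   8.5] [ 0.5795 -0.1062  0.061 ]
side [325.1 203.3  11.7   7.9] [ 0.582  -0.0325  0.061 ]
side [289.4 212.4  37.2  15.4] [ 0.4818 -0.0381  0.061 ]
side [340.2 188.2  27.   12. ] [0.643  0.0151 0.061 ]
side [307.4 183.   48.   15. ] [0.5613 0.0658 0.061 ]
[340. 234.] (array([ 0.4752, -0.0719,  0.0933]), np.float64(0.0009462672275258543))
[316. 232.] (array([ 0.4893, -0.0044,  0.029 ]), np.float64(0.0009748200693621448))
[353. 201.] (array([ 0.5791, -0.1116,  0.0668]), np.float64(0.0032716773069992773))
[328. 199.] (array([ 0.5817, -0.038 ,  0.0663]), np.float64(0.0031937008896055137))
[302. 199.] (array([ 0.6028,  0.0415, -0.0091]), np.float64(0.01032578230140065))
(363, 185) [ 0.6337 -0.1431  0.05  ]
(363, 251) [ 0.4337 -0.1428  0.05  ]
(248, 185) [0.6261 0.2058 0.05  ]
(248, 252) [0.4233 0.1957 0.05  ]
(391, 207) [ 0.5695 -0.2288  0.04  ]
(435, 208) [ 0.5693 -0.3617  0.04  ]
(432, 263) [ 0.4038 -0.3473  0.04  ]
(389, 260) [ 0.4098 -0.2207  0.04  ]
(265, 210) [0.5427 0.1467 0.09  ]
(273, 170) [0.6805 0.1336 0.03  ]
```

View pics/tz.png

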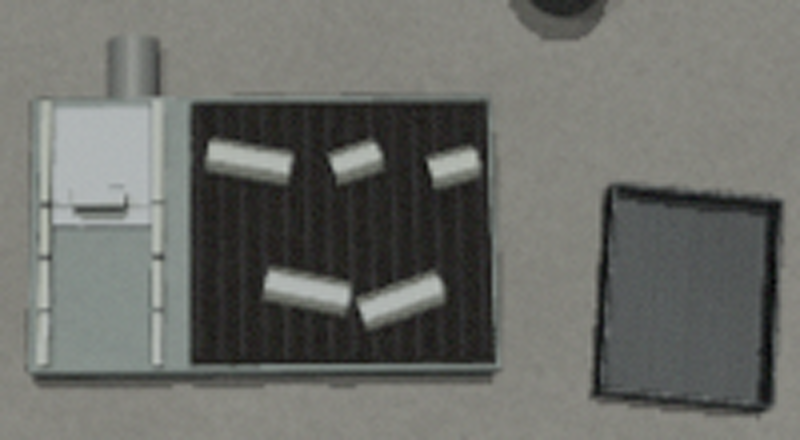

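Both shorts triangulate to about z 0.066, which is right for the top facet. I'm moving above their midpoint and turning so the fingers close along world x.

```bash
R='[[.034,-.0173,0,0,.09],[.034,-.0173,0,0,.09],[.034,-.0173,0,0,.09],[.034,-.0173,0,0,.09],[.034,-.0173,0,0,.09],[.034,-.0173,0,0,.09],[.034,-.0173,0,0,.09],[.034,-.0173,0,0,.09]]'; :
python3 steer.py '[[0.034,-0.0173,0,0,0.09],[0.034,-0.0173,0,0,0.09],[0.034,-0.0173,0,0,0.09],[0.034,-0.0173,0,0,0.09],[0.034,-0.0173,0,0,0.09],[0.034,-0.0173,0,0,0.09],[0.034,-0.0173,0,0,0.09],[0.034,-0.0173,0,0,0.09]]' 10
python3 steer.py '[[0.034,-0.0173,0,0,0.09],[0.034,-0.0173,0,0,0.09],[0.034,-0.0173,0,0,0.09],[0.034,-0.0173,0,0,0.09],[0.034,-0.0173,0,0,0.09],[0.034,-0.0173,0,0,0.09],[0.034,-0.0173,0,0,0.09]]'
python3 steer.py '[[0,0,0,-0.125,0.09],[0,0,0,-0.125,0.09],[0,0,0,-0.125,0.09],[0,0,0,-0.125,0.09],[0,0,0,-0.125,0.09],[0,0,0,-0.125,0.09],[0,0,0,-0.125,0.09],[0,0,0,-0.125,0.09]]'
python3 steer.py '[[0,0,0,-0.125,0.05],[0,0,0,-0.125,0.05],[0,0,0,-0.125,0.05],[0,0,0,-0.125,0.05],[0,0,0,0,0.05],[0,0,0,0,0.05]]'
cat >> h.py <<'E'
def go(target,ydir=None):
    "print tool-axes delta to target and turn about tool z to bring tool y along ydir (deg, mod 180)"
    s=env.observe();R=s['ee_rot'];d=R.T@(np.array(target)-s['tool_pos']);a=np.degrees(np.arctan2(R[1,1],R[0,1]))
    print('t',round(s['time'],2),'delta',d.round(4),'ydeg',a.round(2),'turn',None if ydir is None else -np.radians((ydir-a+90)%180-90).round(4))
def wcam(name):
    s=env.observe();c=env.read_camera("wrist");cv2.imwrite(f'pics/{name}.png',c['frame']);return c,(s['tool_pos'],s['ee_rot'])
E
python3 - <<'E'
from h import *
c,w=wcam('w1');print(w)
E
```

```text
time: 0.92
tool_pos: [0.4089, -0.2757, 0.2298]
ee_rot: [[0.925, 0.38, 0.0], [0.38, -0.925, -0.0], [0.0, 0.0, -1.0]]
contact_force: [0.8, -0.6, -1.0]
finger_gap: 0.0898
gripper_force: 0.0
time: 1.5
tool_pos: [0.5831, -0.0731, 0.2296]
ee_rot: [[0.925, 0.38, -0.0], [0.38, -0.925, -0.0], [-0.0, 0.0, -1.0]]
contact_force: [-0.0, -1.2, 0.2]
finger_gap: 0.09
gripper_force: 0.0
time: 2.17
tool_pos: [0.582, -0.0748, 0.2294]
ee_rot: [[0.174, 0.985, -0.0], [0.985, -0.174, 0.0], [0.0, -0.0, -1.0]]
contact_force: [-0.8, -0.3, -0.1]
finger_gap: 0.0898
gripper_force: 0.0
time: 2.67
tool_pos: [0.5821, -0.0749, 0.2295]
ee_rot: [[-0.31, 0.951, -0.0], [0.951, 0.31, 0.0], [0.0, -0.0, -1.0]]
contact_force: [0.2, -0.1, 0.5]
finger_gap: 0.0547
gripper_force: 0.0
(array([ 0.58207935, -0.07489188,  0.22950947]), array([[-3.10013250e-01,  9.50732194e-01, -2.84432462e-04],
       [ 9.50732216e-01,  3.10013291e-01,  1.12182016e-04],
       [ 1.94832897e-04, -2.35641193e-04, -9.99999953e-01]]))
```

View pics/w1.png

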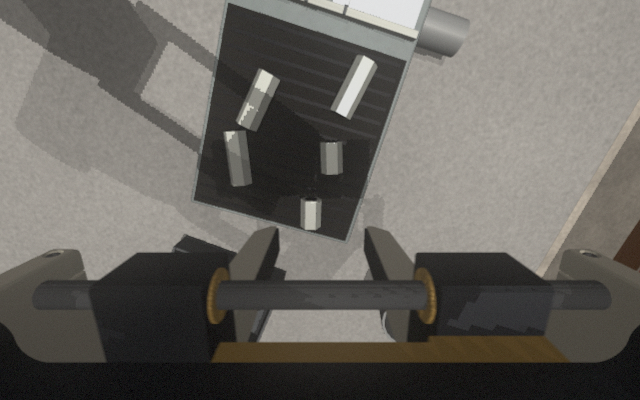

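The wrist view shows the shorts at about (311,214) and (331,157). Both lie nearly along image vertical, so the fingers already straddle the right way.

```bash
cat >> h.py <<'E'
def nuts(c,w,roi,th,amin=150,z=.061):
    for b in blobs(c['frame'],roi,th,amin):
        box=cv2.minAreaRect(b[4]);pts=cv2.boxPoints(box)
        P=np.array([plane(ray(c,p,w),z)[:2] for p in pts])
        e1,e2=P[1]-P[0],P[2]-P[1]
        L,W=(e1,e2) if np.hypot(*e1)>np.hypot(*e2) else (e2,e1)
        print(np.round(box[0],1),'ctr',P.mean(0).round(4),'L',np.hypot(*L).round(4),'W',np.hypot(*W).round(4),'axis',np.degrees(np.arctan2(L[1],L[0]))%180)
E
python3 - <<'E'
from h import *
s=env.observe();w=(s['tool_pos'],s['ee_rot']);c=env.read_camera('wrist')
for th in(65,85):
    print(th);nuts(c,w,(215,45,380,232),th)
g=cv2.cvtColor(c['frame'],6);print(g[190:236:2,311]);print(g[214,290:334:2]);print(g[135:182:2,331]);print(g[157,312:352:2])
E
```

```text
65
[268.  214.5] ctr [ 0.5315 -0.1317] L 0.1295 W 0.0433 axis 18.09993253235177
[331.  157.5] ctr [ 0.5833 -0.0403] L 0.0387 W 0.0254 axis 109.25615053936575
[363.5 185. ] ctr [ 0.632  -0.0617] L 0.1142 W 0.0357 axis 111.31323035307953
[237.5 157.5] ctr [ 0.4793 -0.075 ] L 0.0656 W 0.0258 axis 112.25893991943187
[257.5  99.7] ctr [ 0.485  -0.0055] L 0.0661 W 0.0265 axis 80.04740464551529
[354.   84.5] ctr [0.5822 0.0421] L 0.0809 W 0.0529 axis 111.31323035307945
85
[268. 215.] ctr [ 0.5317 -0.1323] L 0.1296 W 0.0423 axis 18.09994987752455
[331.5 158. ] ctr [ 0.5841 -0.0407] L 0.0375 W 0.0243 axis 109.25615053936578
[363.5 185.5] ctr [ 0.6322 -0.0622] L 0.113 W 0.0358 axis 111.31323035307955
[237.1 157.7] ctr [ 0.4789 -0.0753] L 0.0649 W 0.0249 axis 110.64057434915429
[257.5  99.6] ctr [ 0.485  -0.0054] L 0.0655 W 0.0254 axis 79.50555485017932
[354.1  85.8] ctr [0.5822 0.0414] L 0.0653 W 0.0258 axis 80.7625435985153
[ 38  37  41  38  33  71 213 189 187 190 189 188 187 185 187 184 183 184
 183 183  68  94 119]
[ 47  43  47  49  41  76 109 121 187 185 187 189 190 122 126 110  45  47
  50  46  48  45]
[ 46  56  59  40 138 135 136 136 134 137 136 134 135 134 135 134 137 132
 135 131  40  43  34  40]
[ 32  29  30  38  59  92  95 119 136 137 135 135 134  95  95  87  41  40
  41  40]
```

```bash
python3 steer.py '[[-0.017,-0.007,0.03,0,0.05],[-0.017,-0.007,0.03,0,0.05],[0,0,0,0,0.05],[0,0,0,0,0.05]]' | head -2
python3 - <<'E'
from h import *
s=env.observe();w=(s['tool_pos'],s['ee_rot']);c=env.read_camera('wrist');cv2.imwrite('pics/w2.png',c['frame'])
np.set_printoptions(precision=4,suppress=True)
nuts(c,w,(200,20,420,280),85)
# heights from two wrist places: short_2 centre
b=[q for q in blobs(c['frame'],(200,20,420,280),85,150)]
w1=(np.array([0.58207935,-0.07489188,0.22950947]),w[1])
for q in b:
    k=cv2.minAreaRect(q[4])[0]
    for o in((331.5,158),(311,215)):
        m=meet(ray(c,k,w),ray(c,o,w1))
        if m[1]<.006: print(k,m)
E
```

```text
time: 3.1
tool_pos: [0.5783, -0.1117, 0.1681]
[279.5 250.7] ctr [ 0.5568 -0.1802] L 0.1845 W 0.083 axis 2.3869499433521635
[323.3 202.4] ctr [ 0.5816 -0.1147] L 0.0391 W 0.0245 axis 105.26179387660846
[351. 129.] ctr [ 0.5838 -0.0394] L 0.0378 W 0.0254 axis 110.54021166259098
[232.2 128.2] ctr [ 0.4792 -0.0737] L 0.0661 W 0.0256 axis 112.4379046506648
[391.5 182. ] ctr [ 0.6416 -0.0826] L 0.1956 W 0.0489 axis 113.49804510088345
[377.8  43.4] ctr [0.5813 0.0345] L 0.0515 W 0.0254 axis 80.74854873683213
[257.1  53. ] ctr [ 0.4847 -0.0052] L 0.0638 W 0.0257 axis 78.48309009169712
(279.4603271484375, 250.70822143554688) (array([ 0.5577, -0.0022,  0.3982]), np.float64(0.0024721793583268345))
(279.4603271484375, 250.70822143554688) (array([0.5572, 0.0062, 0.4145]), np.float64(0.0014025442197482436))
(323.27642822265625, 202.36569213867188) (array([ 0.5811, -0.1125,  0.0678]), np.float64(0.0005921929895459085))
(351.0, 129.0) (array([ 0.5827, -0.0391,  0.0704]), np.float64(3.505596657053011e-05))
```

View pics/w2.png

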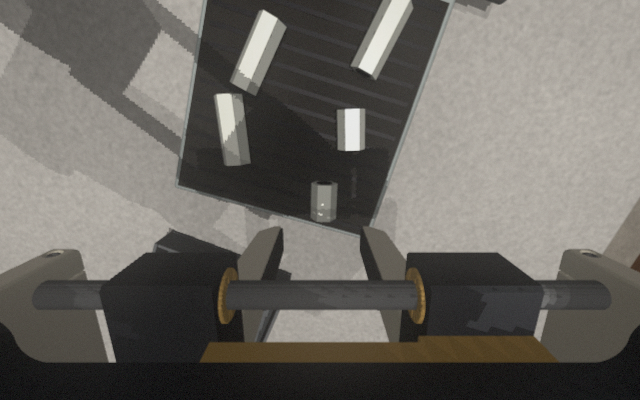

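Two wrist places give short_1 at (0.581,-0.113) and short_2 at (0.583,-0.039), with tops at about 0.07 as expected. Next is the grasp on short_1.

```bash
python3 steer.py '[[-0.002,0.002,0.035,0,0.045],[0,0,0.035,0,0.045],[0,0,0.02,0,0.045],[0,0,0.014,0,0.045],[0,0,0,0,0.045]]'; python3 steer.py '[[0,0,0,0,0.01],[0,0,0,0,0.01],[0,0,0,0,0.01],[0,0,0,0,0.01],[0,0,0,0,0.01],[0,0,0,0,0.01]]' 25
```

```text
time: 3.57
tool_pos: [0.5813, -0.1116, 0.0642]
ee_rot: [[-0.313, 0.95, -0.003], [0.95, 0.313, 0.001], [0.002, -0.002, -1.0]]
contact_force: [0.2, 0.4, -0.2]
finger_gap: 0.0451
gripper_force: 0.0
time: 4.07
tool_pos: [0.5833, -0.1131, 0.0676]
ee_rot: [[-0.313, 0.95, 0.003], [0.95, 0.313, -0.001], [-0.002, 0.003, -1.0]]
contact_force: [-0.4, -0.0, 6.2]
finger_gap: 0.0238
gripper_force: 25.0
```

The fingers rode up on the upper slopes: z rose 3 mm and the gap is below 25.4 mm. I'll reopen and take it lower.

```bash
python3 steer.py '[[0,0,0,0,0.045],[0,0,0,0,0.045],[0,0,0,0,0.045],[0,0,0.003,0,0.045],[0,0,0,0,0.045]]'; python3 steer.py '[[0,0,0,0,0.01],[0,0,0,0,0.01],[0,0,0,0,0.01],[0,0,0,0,0.01],[0,0,0,0,0.01],[0,0,0,0,0.01]]' 15
```

```text
time: 4.48
tool_pos: [0.5816, -0.1127, 0.062]
ee_rot: [[-0.313, 0.95, -0.001], [0.95, 0.313, 0.0], [0.001, -0.001, -1.0]]
contact_force: [-0.3, -0.8, -0.4]
finger_gap: 0.0444
gripper_force: 0.0
time: 4.98
tool_pos: [0.582, -0.1128, 0.0626]
ee_rot: [[-0.314, 0.95, -0.0], [0.95, 0.314, 0.0], [0.0, -0.0, -1.0]]
contact_force: [-0.5, -0.0, -0.7]
finger_gap: 0.0242
gripper_force: 15.0
```

```bash
python3 steer.py '[[0,0,0,0,0.01],[0,0,0,0,0.01],[0,0,-0.01,0,0.01],[0,0,-0.03,0,0.01],[0,0,-0.03,0,0.01],[0,0,-0.03,0,0.01],[0,0,0,0,0.01],[0,0,0,0,0.01]]' 25
python3 - <<'E'
from h import *
c,w=wcam('w3'); cv2.imwrite('pics/w3c.png',c['frame'][60:320,160:480])
go((.487,-.289,.162))
E
```

```text
time: 5.65
tool_pos: [0.5834, -0.1134, 0.1655]
ee_rot: [[-0.314, 0.95, 0.005], [0.95, 0.314, -0.002], [-0.003, 0.004, -1.0]]
contact_force: [0.5, -0.3, -1.4]
finger_gap: 0.0237
gripper_force: 25.0
t 5.7 delta [-0.1374 -0.1456  0.0015] ydeg 18.28 turn None
```

View pics/w3c.png

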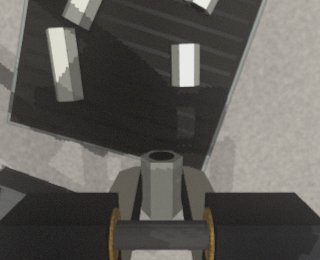

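The nut is in the grip and clear of the deck. I'm carrying it to the scrap tray, whose centre is about (.488,-.29).

```bash
python3 steer.py '[[-0.029,-0.0218,0,0,0.01],[-0.029,-0.0218,0,0,0.01],[-0.029,-0.0218,0,0,0.01],[-0.029,-0.0218,0,0,0.01],[-0.029,-0.0218,0,0,0.01],[0,0,0,0,0.01],[0,0,0,0,0.01]]'
python3 steer.py '[[0,0,0.035,0,0.01],[0,0,0.035,0,0.01],[0,0,0.035,0,0.01],[0,0,0.025,0,0.01],[0,0,0.012,0,0.01],[0,0,0,0,0.01],[0,0,0,0,0.01]]'
```

```text
time: 6.28
tool_pos: [0.5223, -0.286, 0.1607]
ee_rot: [[-0.31, 0.951, -0.003], [0.951, 0.31, 0.002], [0.003, -0.002, -1.0]]
contact_force: [-0.2, 0.2, -1.1]
finger_gap: 0.0238
gripper_force: 25.0
time: 6.87
tool_pos: [0.5242, -0.2835, 0.0202]
ee_rot: [[-0.315, 0.949, -0.001], [0.949, 0.315, 0.001], [0.001, -0.001, -1.0]]
contact_force: [0.1, 0.5, 0.2]
finger_gap: 0.0239
gripper_force: 25.0
```

```bash
python3 steer.py '[[0,0,0,0,0.045],[0,0,0,0,0.045],[0,0,0,0,0.045],[0,0,-0.035,0,0.045],[0,0,-0.035,0,0.045],[0,0,-0.04,0,0.045],[0,0,-0.035,0,0.045],[0,0,0,0,0.045]]'
python3 steer.py '[[0.0304,0.0189,0,0,0.045],[0.0304,0.0189,0,0,0.045],[0.0304,0.0189,0,0,0.045],[0.0304,0.0189,0,0,0.045],[0.0304,0.0189,0,0,0.045],[0.0304,0.0189,0,0,0.045],[0.0304,0.0189,0,0,0.045],[0,0,0,0,0.045]]'
python3 - <<'E'
from h import *
s=env.observe();w=(s['tool_pos'],s['ee_rot']);c=env.read_camera('wrist')
for th in(65,85):nuts(c,w,(250,120,390,250),th)
go((.583,-.0395,.0615),19.5)
E
```

```text
time: 7.53
tool_pos: [0.5277, -0.2875, 0.175]
ee_rot: [[-0.314, 0.949, 0.012], [0.949, 0.314, -0.01], [-0.013, 0.008, -1.0]]
contact_force: [1.6, -0.6, 0.9]
finger_gap: 0.0448
gripper_force: 0.0
time: 8.2
tool_pos: [0.5838, -0.0351, 0.1665]
ee_rot: [[-0.318, 0.948, 0.002], [0.948, 0.318, 0.002], [0.002, 0.003, -1.0]]
contact_force: [-0.8, 0.1, -0.5]
finger_gap: 0.0451
gripper_force: 0.0
[267.  237.5] ctr [ 0.5449 -0.0912] L 0.0344 W 0.0255 axis 18.53708229666697
[318.  205.5] ctr [ 0.5837 -0.0423] L 0.0426 W 0.0253 axis 109.14298790565003
[352.5 184.5] ctr [ 0.61   -0.0149] L 0.1292 W 0.0667 axis 112.35222200504923
[267. 238.] ctr [ 0.545  -0.0917] L 0.0324 W 0.0244 axis 18.536410387316284
[318.3 205.8] ctr [ 0.584  -0.0425] L 0.0403 W 0.0248 axis 110.96977096894733
[374. 196.] ctr [ 0.6337 -0.0178] L 0.1085 W 0.028 axis 112.35222200504926
[338.7 135. ] ctr [0.5801 0.0285] L 0.0434 W 0.0257 axis 80.02440886755343
t 8.25 delta [-0.0014 -0.0011  0.1048] ydeg 18.55 turn -0.0166
```

```bash
python3 steer.py '[[-0.002,-0.001,0.035,-0.017,0.045],[0,0,0.035,0,0.045],[0,0,0.022,0,0.045],[0,0,0.012,0,0.045],[0,0,0,0,0.045],[0,0,0,0,0.045]]'; python3 steer.py '[[0,0,0,0,0.01],[0,0,0,0,0.01],[0,0,0,0,0.01],[0,0,0,0,0.01],[0,0,0,0,0.01],[0,0,0,0,0.01]]' 15
```

```text
time: 8.75
tool_pos: [0.5826, -0.0447, 0.0621]
ee_rot: [[-0.329, 0.944, 0.001], [0.944, 0.329, -0.001], [-0.001, 0.0, -1.0]]
contact_force: [0.2, -0.8, -0.1]
finger_gap: 0.0449
gripper_force: 0.0
time: 9.25
tool_pos: [0.5827, -0.0436, 0.0618]
ee_rot: [[-0.33, 0.944, 0.0], [0.944, 0.33, -0.0], [-0.0, 0.0, -1.0]]
contact_force: [-0.1, -0.6, 1.7]
finger_gap: 0.0245
gripper_force: 15.0
```

```bash
python3 steer.py '[[0,0,0,0,0.01],[0,0,0,0,0.01],[0,0,-0.01,0,0.01],[0,0,-0.03,0,0.01],[0,0,-0.03,0,0.01],[0,0,-0.035,0,0.01],[0,0,0,0,0.01],[0,0,0,0,0.01]]' 25
python3 steer.py '[[-0.0252,-0.025,0,0,0.01],[-0.0252,-0.025,0,0,0.01],[-0.0252,-0.025,0,0,0.01],[-0.0252,-0.025,0,0,0.01],[-0.0252,-0.025,0,0,0.01],[-0.0252,-0.025,0,0,0.01],[-0.0252,-0.025,0,0,0.01],[-0.0252,-0.025,0,0,0.01]]'
python3 steer.py '[[0,0,0,0,0.01],[0,0,0,0,0.01]]'
python3 - <<'E'
from h import *
c,w=wcam('w4');go((.46,-.298,.02))
E
```

```text
time: 9.92
tool_pos: [0.584, -0.0434, 0.1695]
ee_rot: [[-0.33, 0.944, 0.005], [0.944, 0.33, -0.001], [-0.003, 0.004, -1.0]]
contact_force: [0.3, -0.8, -1.2]
finger_gap: 0.0242
gripper_force: 25.0
time: 10.58
tool_pos: [0.4584, -0.3, 0.1651]
ee_rot: [[-0.33, 0.944, -0.002], [0.944, 0.33, 0.003], [0.003, -0.001, -1.0]]
contact_force: [0.6, -0.5, -1.0]
finger_gap: 0.0241
gripper_force: 25.0
time: 10.75
tool_pos: [0.4586, -0.3005, 0.1651]
ee_rot: [[-0.326, 0.945, -0.002], [0.945, 0.326, 0.002], [0.003, -0.001, -1.0]]
contact_force: [-0.2, 1.2, -0.8]
finger_gap: 0.0239
gripper_force: 25.0
t 10.8 delta [0.0004 0.0012 0.1453] ydeg 19.13 turn None
```

View pics/w4.png

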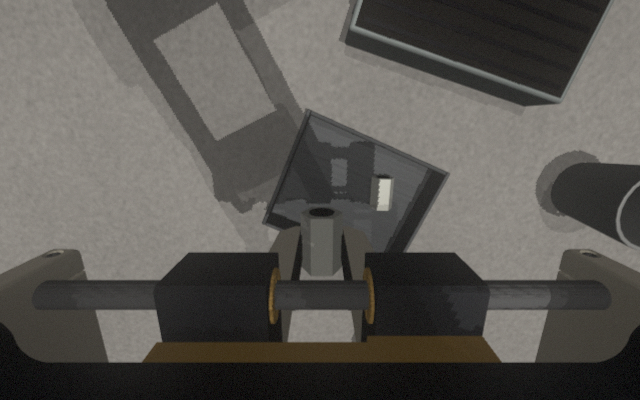

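short_1 lies in the tray at (383,192) and the second nut is held above the free part, so I'm lowering it.

```bash
python3 steer.py '[[0,0,0.035,0,0.01],[0,0,0.035,0,0.01],[0,0,0.035,0,0.01],[0,0,0.025,0,0.01],[0,0,0.015,0,0.01],[0,0,0,0,0.01],[0,0,0,0,0.01]]'
python3 steer.py '[[0,0,0,0,0.038],[0,0,0,0,0.038],[0,0,0,0,0.038],[0,0,-0.035,0,0.038],[0,0,-0.035,0,0.038],[0,0,-0.04,0,0.038],[0,0,-0.04,0,0.038],[0,0,0,0,0.038]]'
python3 - <<'E'
from h import *
t=env.read_camera("top");s=env.read_camera("side")
a=cv2.resize(t['frame'][165:270,240:440],None,fx=3,fy=3,interpolation=2);b=cv2.resize(s['frame'][145:250,240:440],None,fx=3,fy=3,interpolation=2)
cv2.imwrite('pics/ts.png',cv2.resize(np.vstack([a,b]),None,fx=.95,fy=.95))
E
```

```text
time: 11.38
tool_pos: [0.4602, -0.2976, 0.0207]
ee_rot: [[-0.331, 0.943, -0.002], [0.943, 0.331, 0.002], [0.003, -0.001, -1.0]]
contact_force: [-0.2, -0.4, -0.1]
finger_gap: 0.0239
gripper_force: 25.0
time: 12.05
tool_pos: [0.4639, -0.303, 0.1814]
ee_rot: [[-0.33, 0.944, 0.012], [0.944, 0.33, -0.012], [-0.015, 0.007, -1.0]]
contact_force: [1.0, -0.9, 1.1]
finger_gap: 0.0382
gripper_force: 0.0
```

View pics/ts.png

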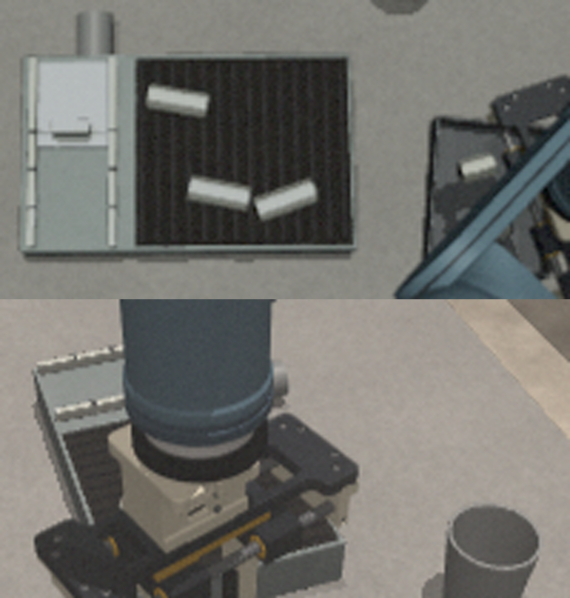

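Both shorts have been set down in the tray, and the three longs are unmoved in the top view. Next I move above the tab at about (.542,.147) and measure it.

```bash
python3 steer.py '[[0,0,-0.01,0.104,0.04],[0,0,-0.01,0.104,0.04],[0,0,0,0.104,0.04],[0.037,0.007,0,0,0.04],[0.037,0.007,0,0,0.04],[0.037,0.007,0,0,0.04],[0.037,0.007,0,0,0.04],[0.037,0.007,0,0,0.04]]' | head -3
python3 steer.py '[[0.037,0.007,0,0,0.04],[0.037,0.007,0,0,0.04],[0.037,0.007,0,0,0.04],[0.037,0.007,0,0,0.04],[0.037,0.007,0,0,0.04],[0.037,0.007,0,0,0.04],[0,0,0,0,0.04],[0,0,0,0,0.04]]'
python3 - <<'E'
from h import *
c,w=wcam('w5');np.save('w5p.npy',np.c_[w[0],w[1]]);go((.542,.147,.15),1.2)
E
```

```text
time: 12.82
tool_pos: [0.4897, -0.1119, 0.1902]
ee_rot: [[-0.023, 1.0, -0.002], [1.0, 0.023, 0.001], [0.001, -0.002, -1.0]]
time: 13.48
tool_pos: [0.5264, 0.111, 0.1901]
ee_rot: [[-0.028, 1.0, -0.003], [1.0, 0.028, -0.0], [0.0, -0.003, -1.0]]
contact_force: [0.1, -0.2, -0.9]
finger_gap: 0.0398
gripper_force: 0.0
t 13.53 delta [0.037  0.0166 0.0402] ydeg 1.5 turn 0.0052
```

View pics/w5.png

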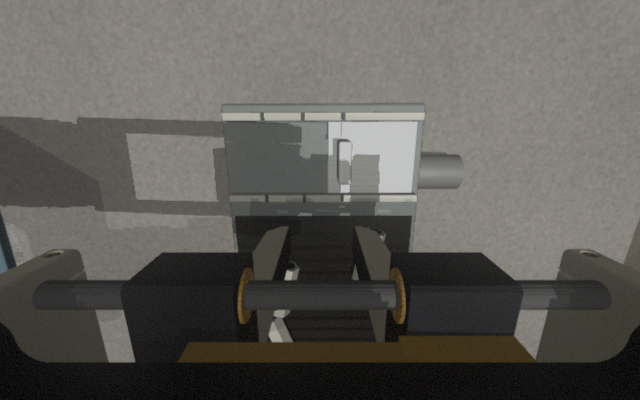

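Tab at columns 338–352, rows 140–184. The ribs sit at columns of about 263, 303 and 342 on the upper rail. I'm getting exact edges now and moving closer for a second view.

```bash
python3 steer.py '[[0.019,0.008,0.015,0,0.04],[0.018,0.008,0.015,0,0.04],[0,0,0,0,0.04],[0,0,0,0,0.04]]' | head -2
python3 - <<'E'
from h import *
c,w=wcam('w6');np.save('w6p.npy',np.c_[w[0],w[1]])
a=cv2.imread('pics/w5.png')[95:215,215:430];b=c['frame'][110:260,200:415]
cv2.imwrite('pics/tab.png',np.vstack([cv2.resize(a,None,fx=2.5,fy=2.5,interpolation=2),cv2.resize(b,None,fx=2,fy=2,interpolation=2)[:, :].copy() if 0 else cv2.resize(b,(537,300),interpolation=2)]))
E
```

```text
time: 13.87
tool_pos: [0.5417, 0.1452, 0.1602]Traceback (most recent call last):
  File "<stdin>", line 4, in <module>
    return _nx.concatenate(arrs, 0, dtype=dtype, casting=casting)
           ~~~~~~~~~~~~~~~^^^^^^^^^^^^^^^^^^^^^^^^^^^^^^^^^^^^^^^
ValueError: all the input array dimensions except for the concatenation axis must match exactly, but along dimension 1, the array at index 0 has size 538 and the array at index 1 has size 537
```

```bash
python3 - <<'E'
import cv2,numpy as np
a=cv2.imread('pics/w5.png')[95:215,215:430];b=cv2.imread('pics/w6.png')[110:260,200:415]
cv2.imwrite('pics/tab.png',np.vstack([cv2.resize(a,(538,300),interpolation=2),cv2.resize(b,(538,300),interpolation=2)]))
E
```

```text
(no output)
```

View pics/tab.png

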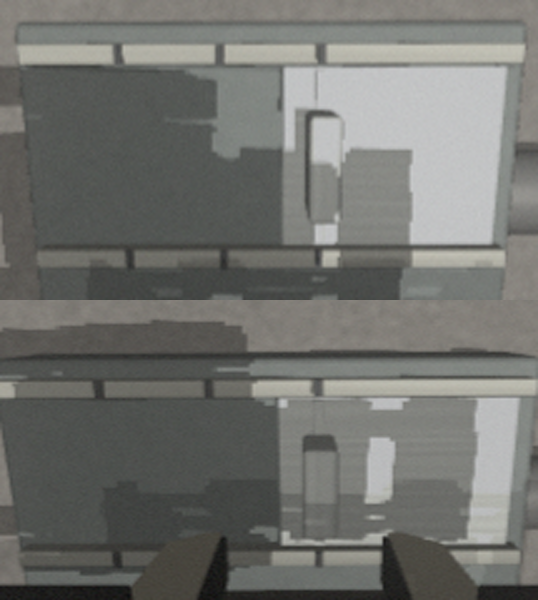

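In the upper half (view 1) the tab top spans x 312–341, y 116–223. In the lower half (view 2) it spans x 303–338, y 450–538. All the ribs are visible in both.

```bash
python3 - <<'E'
from h import *
np.set_printoptions(precision=4,suppress=True)
c=env.read_camera('wrist')
W=[(lambda m:(m[:,0],m[:,1:]))(np.load(f'w{i}p.npy')) for i in(5,6)]
f1=lambda x,y:(215+x/2.502,95+y/2.5); f2=lambda x,y:(200+x/2.502,110+(y-300)/2)
for n,a,b in(('tab',(326.5,169.5),(320.5,494)),('tabL',(312,169.5),(303,494)),('tabR',(341,169.5),(338,494)),('U0',(321,54),(319,388)),('U1',(220,54),(209,388)),('U2',(118,54),(99,388)),('L0',(319,257),(319,556)),('L2',(129,257),(118,556))):
    r1,r2=ray(c,f1(*a),W[0]),ray(c,f2(*b),W[1]);z=.0925 if n[0]=='t' else .064
    print(n,*meet(r1,r2),plane(r1,z)[:2],plane(r2,z)[:2])
go((.542,.147,.15),1.2)
E
```

```text
tab [0.5477 0.1487 0.0909] 0.00030494468481989044 [0.5477 0.1488] [0.5475 0.1492]
tabL [0.542  0.1488 0.0921] 0.0008772933864628833 [0.5423 0.1487] [0.5415 0.1491]
tabR [0.5535 0.1485 0.0897] 0.0002759190103517904 [0.553 0.149] [0.5534 0.1494]
U0 [0.5462 0.1901 0.0584] 0.00028265270262099046 [0.5457 0.19  ] [0.5462 0.1907]
U1 [0.5057 0.189  0.0587] 0.00020903105020443234 [0.5061 0.1889] [0.5063 0.1897]
U2 [0.4647 0.1878 0.0582] 0.000361336033258286 [0.4661 0.1877] [0.4663 0.1887]
L0 [0.5491 0.1066 0.0609] 0.0004369880650475773 [0.549  0.1073] [0.5488 0.108 ]
L2 [0.4672 0.1029 0.0572] 0.00028753038603035236 [0.4684 0.1049] [0.4692 0.1059]
t 13.97 delta [ 0.0022 -0.0004  0.0117] ydeg 1.3 turn 0.0017
```

The tab is at (.5476,.149) with its top at .091 and a width of 11.5 mm. The closed ribs agree with that, and rack yaw is about 1.7°. Half open is therefore tab x≈.5076, y≈.1478. I'm lowering and pinching.

```bash
python3 steer.py '[[0.004,0.005,0,-0.007,0.04],[0,0,0.03,0,0.04],[0,0,0.03,0,0.04],[0,0,0.018,0,0.04],[0,0,0.009,0,0.04],[0,0,0,0,0.04],[0,0,0,0,0.04]]'
python3 steer.py '[[0,0,0,0,0],[0,0,0,0,0],[0,0,0,0,0],[0,0,0,0,0],[0,0,0,0,0],[0,0,0,0,0],[0,0,0,0,0],[0,0,0,0,0]]' 40
```

```text
time: 14.55
tool_pos: [0.5481, 0.1502, 0.0754]
ee_rot: [[-0.031, 1.0, 0.001], [1.0, 0.031, 0.0], [-0.0, 0.001, -1.0]]
contact_force: [1.1, 0.9, 0.1]
finger_gap: 0.04
gripper_force: 0.0
time: 15.22
tool_pos: [0.5466, 0.1506, 0.0752]
ee_rot: [[-0.031, 1.0, -0.001], [1.0, 0.031, -0.0], [-0.0, -0.001, -1.0]]
contact_force: [-3.9, 0.0, 5.8]
finger_gap: 0.0117
gripper_force: 40.0
```

Tab pinched at TCP x=.5466 against the closed stop, opening 11.7 mm. Pulling gently.

```bash
python3 steer.py '[[0,-0.004,0,0,0],[0,-0.006,0,0,0],[0,-0.006,0,0,0],[0,-0.006,0,0,0],[0,-0.006,0,0,0],[0,-0.005,0,0,0],[0,0,0,0,0],[0,0,0,0,0]]'
```

```text
time: 15.88
tool_pos: [0.5155, 0.1497, 0.0753]
ee_rot: [[-0.031, 1.0, 0.004], [1.0, 0.031, 0.0], [0.0, 0.004, -1.0]]
contact_force: [6.1, 1.2, -0.6]
finger_gap: 0.0115
gripper_force: 40.0
```

```bash
python3 steer.py '[[0,-0.003,0,0,0],[0,-0.003,0,0,0],[0,-0.003,0,0,0],[0,0,0,0,0],[0,0,0,0,0],[0,0,0,0,0],[0,0,0,0,0]]'
python3 - <<'E'
from h import *
c,w=wcam('w7');np.save('w7p.npy',np.c_[w[0],w[1]])
t=env.read_camera("top");b=c['frame'][100:300,160:480]
a=cv2.resize(t['frame'][165:270,240:400],(640,420),interpolation=2)
cv2.imwrite('pics/fin.png',np.vstack([cv2.resize(b,(640,300),interpolation=2),a[:300]]))
E
```

```text
time: 16.47
tool_pos: [0.5072, 0.1494, 0.0753]
ee_rot: [[-0.031, 1.0, 0.004], [1.0, 0.031, 0.0], [0.0, 0.004, -1.0]]
contact_force: [7.3, 0.7, -1.1]
finger_gap: 0.012
gripper_force: 40.0
```

View pics/fin.png

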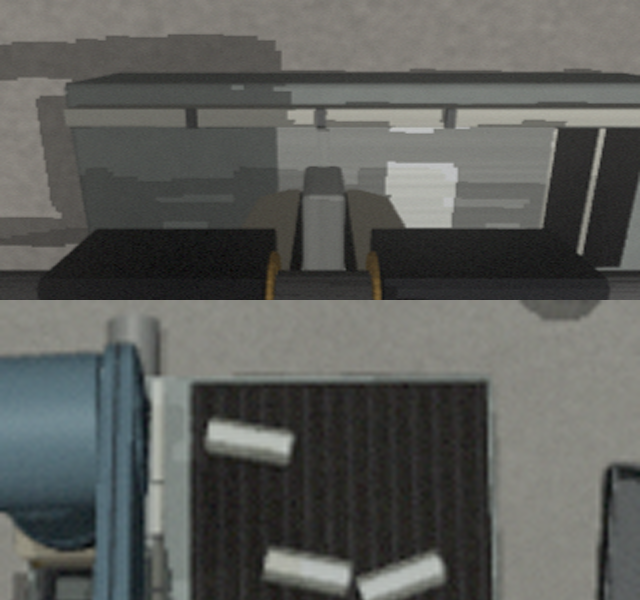

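The tab is held level with the middle rib (tab at column ~323, rib at ~320) and the longs are undisturbed. One check of the tray by numbers before handing in.

```bash
python3 - <<'E'
from h import *
t=env.read_camera("top")
for b in blobs(t['frame'],(394,211,430,258),125,10): print('tray',np.round(b[:4],1),plane(ray(t,b),.02).round(3))
for b in blobs(t['frame'],(290,188,362,250),110,15): print('deck',np.round(b[:4],1),plane(ray(t,b),.061).round(3))
s=env.observe();print(s['time'],s['tool_pos'],s['contact_force'])
E
```

```text
tray [412.2 244.3  11.7   5.4] [ 0.46  -0.295  0.02 ]
tray [407.5 222.9  11.7   5.2] [ 0.525 -0.282  0.02 ]
deck [340.1 234.6  21.2   6.9] [ 0.479 -0.074  0.061]
deck [316.8 232.2  21.6   6.7] [ 0.485 -0.006  0.061]
deck [301.4 199.4  20.9   6.9] [0.583 0.042 0.061]
16.6167 [0.50718786 0.14938558 0.07528033] [ 6.99460864  0.78256481 -0.4069013 ]
```

```bash
python3 -c "
from bench import env
print(env.close_job())"
```

```text
the job is handed in; nothing more can be done
None
```

Handed in at about 16.6 s: both short nuts are in the scrap tray, the three long nuts are still on the deck, and the gripper is holding the shutter at about 39.4 mm, level with the middle ribs (half open is 40 mm).

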